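# Put the microscope tools away in their shaped trays

### The arm

A 7-joint arm with a two-finger parallel gripper is mounted at the origin on the work surface. World frame = base frame: x ahead of the robot, y to its left, z up, the work surface at z = 0. Lengths are in mm, angles in degrees, forces in N, time in s.
With the tool pointing down it reaches from about 350 to 775 mm from the base axis. Payload 3.1 kg.
Tool frame: the origin (TCP) lies on the centre line of the jaws, within the pads' length; the fingertips stand r.tip_extent ahead of it and the grasp point (between the pads) is the TCP (r.tip_extent is the distance from the TCP to the fingertips, in mm); z points along the fingers, y is the line along which they close (so a half turn about z gives the same grasp; the last joint's range is limited). The gripper opens to 85 mm and grips with 20 to 120 N. Pads are 22 mm wide; open, the fingers measure 114 mm over their backs; the gripper's body (76 mm by 85 mm) begins 54 mm behind the grasp point. The pads swing forward as they close: fully open they stand 13 mm farther back than shut.
Start: joints at [65.907, 17.813, 0.802, 86.603, -0.252, 75.585, -1.558], TCP at [203.426, -511.014, 229.104] pointing down, gripper open.
Joint ranges: [-154.91, 154.91], [-16.99, 109.72], [-72.82, 74.43], [7.12, 147.25], [-82.49, 262.49], [11.32, 116.49], [-174.64, 174.64]. Speed limits (degrees/s): [159.86, 159.86, 180, 180, 180, 180, 180].

### API

Orientations are given as [roll, pitch, yaw] about the fixed x, y, z axes, in that order (R = Rz(yaw) Ry(pitch) Rx(roll)).
In Python, from bench import sensors, eyes, job, r gives the robot as it stands. The module is installed in compiled form; this text tells all that it offers.
- The arm moves only by the tool step_arm, never from a script. Its argument "steps" is a list of rows, each an object with "dr": the turn, a rotation vector about the tool's x, y, z in rad, a list of three; "dp": the shift along the tool's x, y, z in m, a list of three; "fingers": the closure, from 0 (fully open) to 1 (shut). In form: [{"dr": [rx, ry, rz], "dp": [dx, dy, dz], "fingers": fingers}, ...]. A call has 1 to 5 rows; each row shifts and turns the commanded pose from where the row before left it, along the tool's axes as they then stand; what a row does not reach is not made up. A row lasts 1/12 s, in which the tool goes at most 41.7 mm and 7.16 degrees, less where a joint would pass 70% of its speed; a pose out of reach is approached as far as the arm can. A call with a gripper value outside its range is refused whole. The fingers move at their own pace and stop on an object; "grip_force" is the grip in N (left out, the last holds). Time passes only in rows, so rows that do not move let the fingers close. It gives the time, the measured TCP pose, the force, the opening and the grip force at its end, in the units of the state.
- sensors.sense(): the state, without advancing time (a new reading comes with each control period).
- eyes.read_camera(name): name is "scene" or "top" or "wrist"; returns (picture, depth): 384x512x3 uint8, red, green, blue; 384x512 float32, mm along the optical axis (not along the pixel's ray), 0 where there is no reading.
- eyes.get_calibration(name): a dict with "camera_matrix" (3x3 intrinsics, pixels), "camera_from_world" (4x4, takes a point from world to camera coordinates); the wrist camera has in their place "mount" (4x4, takes a point from camera to tool coordinates, whose origin is the TCP and whose axes are the flange's). Camera axes: x right, y down, z forward; pixel columns grow to the right and rows downward; lengths in mm; the calibration is good to about 2 mm. A picture is of the moment at which its call begins: read the wrist's pose just before it. get_calibration takes no time and is no camera call.
- job.finish_job(): hands the job in; it is judged then, once.
The state is a dict: "time": time; "joint_pos": joint angles; "joint_velocities": joint speeds; "joint_efforts": joint torques, N m; "eef_pos": TCP position; "orientation": TCP orientation; "wrist_force": force on the tool from outside, world axes, zero at the start; "wrist_torque": the same for the moment, N m; "width": finger opening in mm; "grasp_force": force on a finger pad.
Only numpy, scipy, OpenCV 4.12 (cv2) and the standard library are available. Lean on these libraries where they do the work, as an engineer would, in place of code of your own. Each camera call takes 0.05 s, during which the arm holds its last target. There are 200 camera calls.

### The job

Put two tools from the sloped rest away in the white trays: lay the wide-bladed spatula and the T-shaped slide holder each flat in the tray whose compartment has its outline, fully down on the tray's floor with its head in the head pocket. Keep hold of each tool until it lies in its tray (do not drop it), and leave the spanner on the rest and everything else on the bench where it is.

Things in the scene. Friction and masses are not known exactly. Their poses are not given: they have to be found in the camera images.
- spatula: Flat spatula, 195 mm long, lying head up on the sloped rest. Black handle 110 x 20 mm, 14 mm thick, then a narrow steel shank and a thin steel blade 55 mm long and 46 mm wide (3 mm thick, level with the underside). Origin on the underside, on the centre line, 75 mm from the butt of the handle; x towards the blade (blade end at x = +120 mm), y across, z out of its upper face. 70 to 120 g.
- spatula_grip (a point): A good place to grip the spatula across its handle, near its balance point: 18 mm from the origin towards the blade, 9 mm above the underside; axes as the spatula's. The handle is 20 mm wide here.
- holder: T-shaped slide holder of plain aluminium, 150 mm long, 12 mm thick throughout, lying head up on the sloped rest. Stem 18 mm wide; crossbar (head) 90 mm wide and 20 mm deep. Origin on the underside, on the stem's centre line, 75 mm from the butt; x towards the crossbar (its far edge at x = +75 mm), y across, z out of its upper face. 90 to 180 g.
- holder_grip (a point): A good place to grip the slide holder across its stem, near its balance point: 18 mm from the origin towards the crossbar, 9 mm above the underside; axes as the holder's. The stem is 18 mm wide here.
- rest: Fixed grey tool rest, 280 mm wide, 130 mm high. Its flat face slopes at 27 degrees to the table, rising away from its front; a ledge 10 mm high along the lower edge carries the butts of the three tools (95 mm apart, in any order). Origin on the table under its middle; x from its low front to its high back, y along its width.
- spatula_tray_seat (a point): In the spatula's white fixed tray (221 x 90 mm, 17 mm high, on a black mat): where the spatula's origin belongs on the compartment floor, 7 mm over the table. x towards the head pocket, z up. Walls 10 mm over the floor: channel 30 mm wide, x = -80 to -20 mm; pocket 56 mm wide, x = 60 to 125 mm; between them no walls over the full width, for fingers. 5 mm play.
- holder_tray_seat (a point): In the slide holder's white fixed tray (176 x 124 mm, 17 mm high, on a black mat): where the holder's origin belongs on the compartment floor, 7 mm over the table. x towards the head pocket, z up. Walls 10 mm over the floor: channel 28 mm wide, x = -80 to -20 mm; pocket 100 mm wide, x = 50 to 80 mm; between them no walls over the full width, for fingers. 5 mm play.
- spanner: Flat steel open-ended spanner, 170 mm long, 14 mm wide, 8 mm thick, head 36 mm wide, lying on the sloped rest with the tools; it stays there. Origin on its underside, 75 mm from the butt; x towards the head.
- dish_a: Closed clear petri dish, 92 mm across, 16 mm high, near the robot; stays. Origin: centre of its underside.
- dish_b: Closed clear petri dish, 92 mm across, 16 mm high, beyond the trays; stays. Origin: centre of its underside.
- bottle: Amber bottle, 64 mm across, 150 mm high, beyond the rest; stays. Origin: centre of its underside.
- jar: White jar, 70 mm across, 80 mm high, on the robot's side of the rest; stays. Origin: centre of its underside.
- slide_box: Grey slide box 90 x 110 mm, 32 mm high, on the far side of the bench; stays. Origin: centre of its underside.
There are look-alikes about, which are no part of the job. What is shaped like the holder but red is not meant. What is shaped like the part that bears spatula_tray_seat but turquoise is not meant.

How it is judged (in metres and radians):
At the end, for the whole second after the job is handed in: The spatula and the slide holder each lie at rest in their own tray: origin within 10 mm (level) and 3 mm (height) of the tray's seat point, flat within 0.04 rad, and in line with the compartment within 0.12 rad (horizontal distance between spatula and spatula_tray_seat below 0.01 m and z of spatula in the frame of spatula_tray_seat between -0.003 and 0.003 m and angle between each of spatula, holder's own z axis and vertical below 0.04 rad and angle between the x axis of spatula and the x axis of spatula_tray_seat, either way round below 0.12 rad and linear speed of each of spatula, holder below 0.02 m/s and horizontal distance between holder and holder_tray_seat below 0.01 m and z of holder in the frame of holder_tray_seat between -0.003 and 0.003 m and angle between the x axis of holder and the x axis of holder_tray_seat, either way round below 0.12 rad); the robot touches nothing.
It fails at once if the spatula is let go of in the air (more than 60 mm from where it lay, over 30 mm above the table, not touched by the fingers) (distance of spatula from where it was at the start of the episode above 0.06 m and height (world z) of spatula above 0.03 m and contact force between the fingers and spatula below 0.05 N).
It fails at once if the slide holder is let go of in the air (more than 60 mm from where it lay, over 30 mm above the table, not touched by the fingers) (distance of holder from where it was at the start of the episode above 0.06 m and height (world z) of holder above 0.03 m and contact force between the fingers and holder below 0.05 N).
It fails at once if the spanner, a dish, the bottle, the jar or the slide box is moved more than 25 mm (distance of any of spanner, dish_a, dish_b, bottle, jar, slide_box from where it was at the start of the episode above 0.025 m).
It also fails if it takes over 61 s, if anything falls off the work surface, if the arm or the gripper's body presses on something with over 40 N, if the wrist force passes 120 N, or if a joint passes its speed limit or range.

## Working session

There is one attempt and no reset: what is moved stays moved. The work goes in short steps, Python scripts to look and compute and a tool call to move; the robot and the scene stay as the last step left them, time stands still between calls to the robot, and variables do not carry over. Pictures are saved under pics/ and viewed, at most 10 in all, crops included, and the job is handed in when it is done.

Besides the shell and the picture viewer there is one more tool, called after "Emit:" by a JSON object that holds its "op" and its "data". step_arm: Moves the arm, as the interface text tells. Its arguments: {"type":"object","properties":{"steps":{"type":"array"},"grip_force":{"type":"number"}},"required":["steps"]}

```bash
mkdir -p pics
cat > h.py <<'E'
import numpy as np, cv2
from scipy.spatial.transform import Rotation as R
from bench import sensors, eyes, job, r
def grab(n, f):
    s=sensors.sense(); im,d=eyes.read_camera(n); np.savez(f'pics/{f}.npz',im=im,d=d); cv2.imwrite(f'pics/{f}.png',im[...,::-1]); return im,d
def cloud(n,d):
    c=eyes.get_calibration(n);K=np.array(c['camera_matrix']);T=np.linalg.inv(np.array(c['camera_from_world']))
    v,u=np.mgrid[:d.shape[0],:d.shape[1]]
    P=np.stack([(u-K[0,2])*d/K[0,0],(v-K[1,2])*d/K[1,1],d],-1)
    return P@T[:3,:3].T+T[:3,3]
E
python3 - <<'E'
from h import *
print(sensors.sense(), r.tip_extent)
a,d=grab('top','top0'); b,e=grab('scene','scene0')
cv2.imwrite('pics/both.png',cv2.resize(a[...,::-1],(800,600),interpolation=cv2.INTER_CUBIC))
for n in('top','scene'):
  c=eyes.get_calibration(n);print(n,c['camera_matrix'],np.linalg.inv(c['camera_from_world'])[:3,3])
E
```

```text
{'time': 0.0, 'joint_pos': array([65.90607341, 17.85934312,  0.80134637, 86.69139961, -0.25199946,
       75.58527701, -1.55883543]), 'joint_velocities': array([-0.10181184, -0.0720567 , -0.09836295,  0.04994424,  0.11877018,
       -0.01009148, -0.04756039]), 'joint_efforts': array([ 9.09042365e-05, -3.79914343e+01,  1.45904026e-01, -2.30595535e+01,
        1.19961431e-02,  1.35229016e-02, -5.70718981e-06]), 'eef_pos': array([ 203.14334119, -510.31712591,  228.0354911 ]), 'orientation': array([-1.79865852e+02,  5.48336910e-03,  2.17090549e+01]), 'wrist_force': array([ 0.83967556,  0.2028919 , -0.60112067]), 'wrist_torque': array([ 0.04538201,  0.03088325, -0.01970484]), 'grasp_force': 0.0, 'width': 85.60057881963485} 19.0
top [[471.09720616   0.         256.05206825]
 [  0.         471.09720616 186.67920878]
 [  0.           0.           1.        ]] [ 213.79692235   99.65356436 1457.3558661 ]
scene [[404.78060623   0.         258.81116609]
 [  0.         404.78060623 195.35120386]
 [  0.           0.           1.        ]] [1097.31164507  979.9654131  1117.094348  ]
```

View pics/both.png

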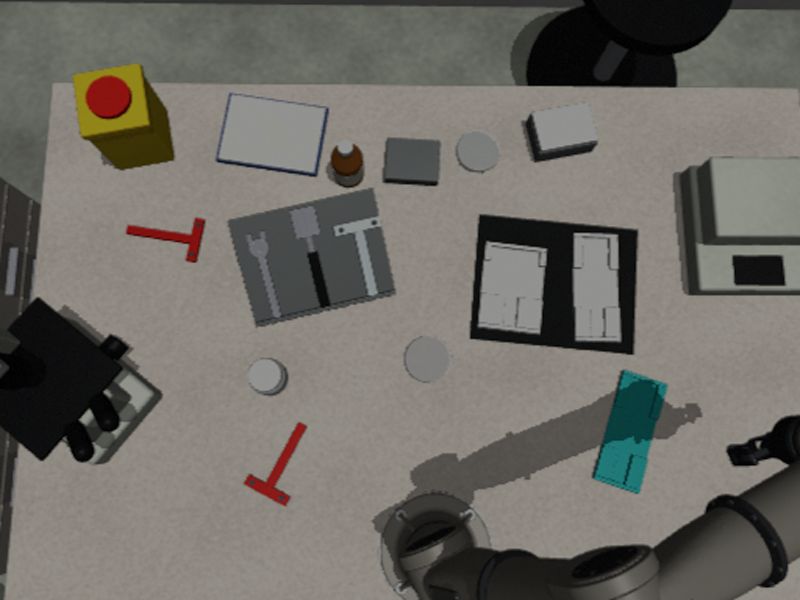

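View pics/scene0.png

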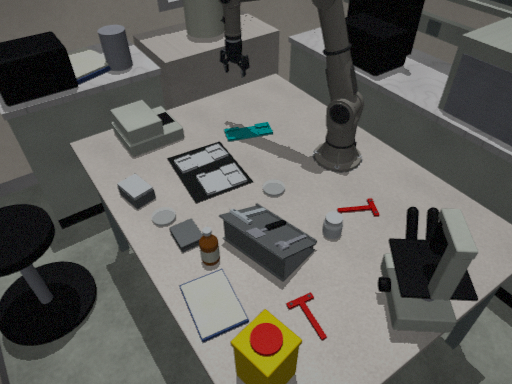

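Run:
```python
from h import *
z=np.load('pics/top0.npz');im=z['im']
f=lambda c,r_:cv2.resize(im[r_:r_+110,c:c+120,::-1],None,fx=6.6,fy=5.4,interpolation=cv2.INTER_CUBIC)
f=lambda c,r_:cv2.resize(im[r_:r_+110,c:c+120,::-1],(600,550),interpolation=cv2.INTER_CUBIC)
cv2.imwrite('pics/rest.png',f(140,112));cv2.imwrite('pics/trays.png',f(295,128))
P=cloud('top',z['d'])
# face plane of rest
for (u,v) in [(160,150),(160,195),(190,150),(225,190),(250,200),(300,180),(330,185),(400,180)]: print(u,v,P[v,u].round(1))
```

```text
160 150 [581.7 349.6 118.5]
160 195 [4.687e+02 3.663e+02 3.000e-01]
190 150 [585.2 263.5 107.2]
225 190 [478.3 161.9  37. ]
250 200 [453.6  85.   -0.9]
300 180 [518.3 -73.5  -1.5]
330 185 [ 500.5 -166.7    8.4]
400 180 [ 518.4 -391.4    3.1]
```

View pics/rest.png

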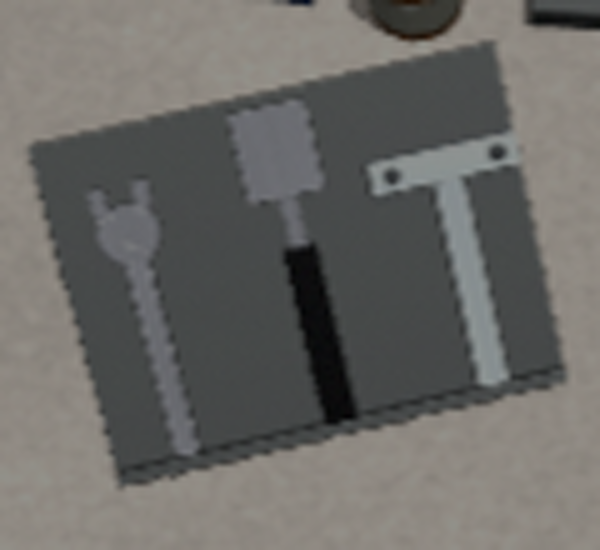

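View pics/trays.png

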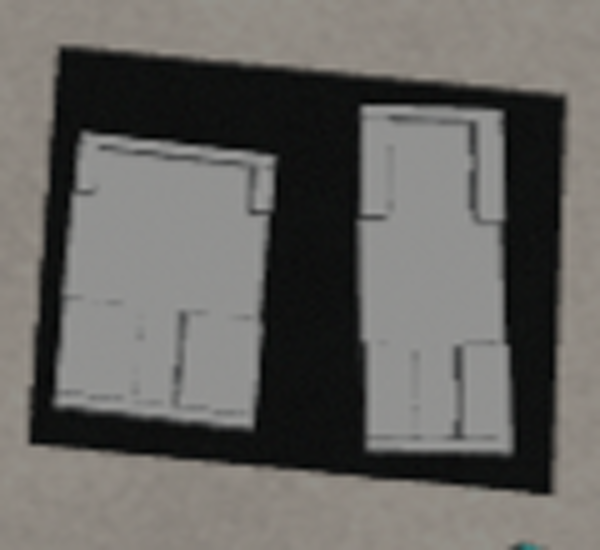

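```bash
cat > m.py <<'E'
from h import *
c=eyes.get_calibration('top');K=np.array(c['camera_matrix']);T=np.linalg.inv(c['camera_from_world'])
O=T[:3,3]
def ray(u,v): return T[:3,:3]@np.array([(u-K[0,2])/K[0,0],(v-K[1,2])/K[1,1],1])
def hit(x,y,c0,r0,n,d):  # crop coords -> plane n.p=d
    q=ray((x+.5)/5-.5+c0,(y+.5)/5-.5+r0); return O+q*(d-n@O)/(n@q)
z=np.load('pics/top0.npz');P=cloud('top',z['d'])
# rest face
m=np.zeros(z['d'].shape,np.uint8)
poly=(np.array([[45,155],[490,60],[550,365],[130,460]])/5+[140,112]).astype(np.int32)
cv2.fillPoly(m,[poly],1);Q=P[m>0]
for _ in range(15):
    if _==0: S=Q
    A=np.c_[S[:,:2],np.ones(len(S))];s=np.linalg.lstsq(A,S[:,2],rcond=None)[0]
    e=Q[:,2]-np.c_[Q[:,:2],np.ones(len(Q))]@s
    S=Q[e<(np.median(e)+3)] if _<3 else Q[abs(e-0)<2.5]
n=np.array([-s[0],-s[1],1]);L=np.linalg.norm(n);n/=L;d=s[2]/L
print('face slope',np.degrees(np.arccos(n[2])),'n',n,'d',d,'uphill yaw',np.degrees(np.arctan2(-n[1],-n[0])),'res',np.std(S@n-d))
zz=np.array([0,0,1.])
ex=zz-n*n[2];ex/=np.linalg.norm(ex);ey=np.cross(n,ex)
def F(p): return np.array([p@ex,p@ey])
h=lambda x,y,t:F(hit(x,y,140,112,n,d+t))
for nm,pts,t in [('blade',[(228,117),(305,100),(322,187),(247,203)],3),('handle',[(286,249),(316,244),(357,416),(327,423)],14),('holder bar',[(365,166),(513,136),(521,163),(378,195)],12),('stem',[(437,185),(465,180),(507,381),(482,386)],12),('face',[(30,145),(495,42),(560,370),(118,470)],0)]:
    p=np.array([h(x,y,t) for x,y in pts]);print(nm,p.round(1).tolist(),'len',[round(np.linalg.norm(p[i]-p[i-1]),1) for i in range(4)],'mid',p.mean(0).round(1))
print('ex',ex,'ey',ey)
for nm,pts in [('htray',[(80,131),(277,156),(254,430),(54,405)]),('stray',[(360,103),(503,110),(514,454),(366,452)])]:
    p=np.array([hit(x,y,295,128,zz,17)[:2] for x,y in pts]);print(nm,p.round(1).tolist(),'len',[round(np.linalg.norm(p[i]-p[i-1]),1) for i in range(4)],'mid',p.mean(0))
    a=(p[0]+p[1]-p[2]-p[3]);b=p[0]+p[3]-p[1]-p[2];print('yaw',np.degrees(np.arctan2(a[1],a[0])),np.degrees(np.arctan2(-b[0],b[1])))
E
python3 m.py
```

```text
face slope 26.89842706165166 n [-0.43964003 -0.10673172  0.89180995] d -193.2967618903503 uphill yaw 13.645742379853958 res 1.2292857768231853
blade [[657.4, 120.9], [657.2, 74.9], [604.5, 77.2], [605.2, 122.4]] len [np.float64(52.2), np.float64(46.0), np.float64(52.7), np.float64(45.2)] mid [631.1  98.9]
handle [[575.2, 106.2], [574.1, 88.4], [465.1, 89.0], [465.1, 107.6]] len [np.float64(110.1), np.float64(17.9), np.float64(109.0), np.float64(18.5)] mid [519.9  97.8]
holder bar [[612.7, 49.6], [610.5, -39.6], [593.7, -40.8], [594.1, 46.1]] len [np.float64(19.0), np.float64(89.2), np.float64(16.9), np.float64(86.9)] mid [602.8   3.8]
stem [[592.0, 10.7], [591.2, -6.1], [464.3, -4.3], [464.9, 11.2]] len [np.float64(127.2), np.float64(16.9), np.float64(126.9), np.float64(15.5)] mid [528.1   2.9]
face [[666.5, 236.2], [665.4, -41.7], [459.9, -38.0], [462.4, 237.5]] len [np.float64(204.1), np.float64(277.9), np.float64(205.6), np.float64(275.5)] mid [563.5  98.5]
ex [0.8666368  0.21039403 0.45241023] ey [-0.23591801  0.97177296  0.        ]
htray [[599.3, -106.6], [583.5, -231.3], [408.7, -210.1], [424.1, -86.3]] len [np.float64(176.4), np.float64(125.7), np.float64(176.1), np.float64(124.7)] mid [ 503.90906205 -158.58934156]
yaw -6.768469453997279 -7.155473102351973
stray [[618.5, -285.8], [614.3, -377.2], [394.0, -371.3], [395.1, -279.2]] len [np.float64(223.5), np.float64(91.5), np.float64(220.4), np.float64(92.1)] mid [ 505.47417383 -328.37503425]
yaw -1.6288507422735095 -1.6579131259590019
```

```bash
cat >> m.py <<'E'
Rg=np.c_[ex,-ey,-n]
def face(x,y,t): return x*ex+y*ey+(d+t)*n
def delta(goalR,goalp,p=None,Rc=None):
    if p is None:
        s=sensors.sense();p=s['eef_pos'];Rc=R.from_euler('xyz',s['orientation'],degrees=True).as_matrix()
    print('turn',R.from_matrix(Rc.T@goalR).as_rotvec().round(4),'shift after turn mm',(goalR.T@(goalp-p)).round(1),'before',(Rc.T@(goalp-p)).round(1))
def down(y): return R.from_euler('xyz',[180,0,y],degrees=True).as_matrix()
gs=face(556,98.2,21.5); gh=face(556,3.4,21.5)
E
python3 - <<'E'
import io,contextlib
with contextlib.redirect_stdout(io.StringIO()): from m import *
from m import *
print(gs,gh,gs+100*n,gh+100*n)
D=down(13.65)
delta(D,np.array([480,-250,300]))
a=gs+110*n; delta(D,a,np.array([480,-250,300]),D); delta(Rg,gs,a,D)
E
```

```text
[534.21164448 230.74334789  98.33002441] [556.57667165 138.61927091  98.33002441] [490.24764179 220.07017594 187.5110194 ] [512.61266896 127.94609896 187.5110194 ]
turn [-0.0021  0.0002  0.1407] shift after turn mm [ 330.5 -187.7  -71.9] before [ 353.5 -139.7  -71.6]
turn [0. 0. 0.] shift after turn mm [ 116.4 -454.4  103.6] before [ 116.4 -454.4  103.6]
turn [-0.000e+00  4.695e-01  1.000e-04] shift after turn mm [ -0.  -0. 110.] before [49.8  0.  98.1]
```

Emit:
{"op": "step_arm", "data": {"steps": [{"dr":[0,0,0.07],"dp":[0,0,-0.01],"fingers":0},{"dr":[0,0,0.07],"dp":[0,0,-0.01],"fingers":0},{"dr":[0,0,0],"dp":[0.033,-0.0188,-0.005],"fingers":0},{"dr":[0,0,0],"dp":[0.033,-0.0188,-0.005],"fingers":0},{"dr":[0,0,0],"dp":[0.033,-0.0188,-0.005],"fingers":0}]}}

```text
time: 0.52
eef_pos: [286.5, -431.9, 263.8]
orientation: [-180.0, 0.0, 13.5]
wrist_force: [1.4, 0.6, 1.1]
width: 85.4
grasp_force: 0.0
```

Emit:
{"op": "step_arm", "data": {"steps": [{"dr":[0,0,0],"dp":[0.033,-0.0188,-0.005],"fingers":0},{"dr":[0,0,0],"dp":[0.033,-0.0188,-0.005],"fingers":0},{"dr":[0,0,0],"dp":[0.033,-0.0188,-0.005],"fingers":0},{"dr":[0,0,0],"dp":[0.033,-0.0188,-0.005],"fingers":0},{"dr":[0,0,0],"dp":[0.033,-0.0188,-0.005],"fingers":0}]}}

```text
time: 0.93
eef_pos: [425.1, -300.8, 289.0]
orientation: [-180.0, 0.0, 13.7]
wrist_force: [0.6, -1.5, 1.4]
width: 85.3
grasp_force: 0.0
```

Emit:
{"op": "step_arm", "data": {"steps": [{"dr":[0,0,0],"dp":[0.033,-0.0188,-0.005],"fingers":0.3},{"dr":[0,0,0],"dp":[0.033,-0.0188,-0.005],"fingers":0.3},{"dr":[0,0,0],"dp":[0.0097,-0.0378,0],"fingers":0.3},{"dr":[0,0,0],"dp":[0.0097,-0.0378,0],"fingers":0.3},{"dr":[0,0,0],"dp":[0.0097,-0.0378,0],"fingers":0.3}]}}

```text
time: 1.35
eef_pos: [480.9, -131.3, 298.3]
orientation: [-179.9, 0.1, 13.7]
wrist_force: [-0.2, 0.4, 0.1]
width: 59.8
grasp_force: 0.0
```

Emit:
{"op": "step_arm", "data": {"steps": [{"dr":[0,0,0],"dp":[0.0097,-0.0378,0],"fingers":0.3},{"dr":[0,0,0],"dp":[0.0097,-0.0378,0],"fingers":0.3},{"dr":[0,0,0],"dp":[0.0097,-0.0378,0],"fingers":0.3},{"dr":[0,0,0],"dp":[0.0097,-0.0378,0],"fingers":0.3},{"dr":[0,0,0],"dp":[0,0,0],"fingers":0.3}]}}

```text
time: 1.77
eef_pos: [481.6, 34.3, 299.2]
orientation: [-179.6, -0.1, 14.6]
wrist_force: [-0.3, 0.8, 0.5]
width: 60.0
grasp_force: 0.0
```

Emit:
{"op": "step_arm", "data": {"steps": [{"dr":[0,0.117,0],"dp":[0,-0.025,0],"fingers":0.3},{"dr":[0,0.117,0],"dp":[0,-0.025,0],"fingers":0.3},{"dr":[0,0.117,0],"dp":[0,-0.025,0],"fingers":0.3},{"dr":[0,0.117,0],"dp":[0,-0.015,0],"fingers":0.3},{"dr":[0,0,0],"dp":[0,0,0],"fingers":0.3}]}}

```text
time: 2.18
eef_pos: [451.6, 111.5, 291.0]
orientation: [179.9, -26.1, 14.0]
wrist_force: [-2.5, -1.1, -2.6]
width: 59.6
grasp_force: 0.0
```

```bash
python3 - <<'E' | tail -3
from m import *
grab('wrist','w1'); print(np.array(eyes.get_calibration('wrist')['mount']).round(3).tolist())
print(sensors.sense()['eef_pos'],sensors.sense()['orientation'])
delta(Rg,gh+60*n)
E
```

```text
[[-0.0, -0.961, -0.275, 70.462], [1.0, -0.0, -0.0, -0.185], [0.0, -0.275, 0.961, -145.418], [0.0, 0.0, 0.0, 1.0]]
[455.53436507 110.25455945 294.3094729 ] [179.84724771 -26.32404453  13.87906848]
turn [0.0008 0.01   0.0037] shift after turn mm [  4.9  -3.7 162.2] before [  6.5  -3.8 162.2]
```

View pics/w1.png

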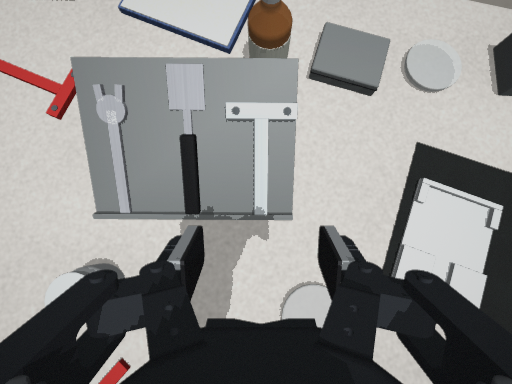

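```bash
cat >> m.py <<'E'
def wcloud(d,s):
    c=eyes.get_calibration('wrist');K=np.array(c['camera_matrix']);M=np.array(c['mount'])
    v,u=np.mgrid[:d.shape[0],:d.shape[1]]
    P=np.stack([(u-K[0,2])*d/K[0,0],(v-K[1,2])*d/K[1,1],d],-1)@M[:3,:3].T+M[:3,3]
    return P, P@R.from_euler('xyz',s['orientation'],degrees=True).as_matrix().T+s['eef_pos']
E
python3 - <<'E' | tail -12
from m import *
z=np.load('pics/w1.npz');s=sensors.sense();Pt,Pw=wcloud(z['d'],s)
print(eyes.get_calibration('wrist')['camera_matrix'])
def rep(nm,u,v): p=Pw[v,u];print(nm,'tool',Pt[v,u].round(1),'world',p.round(1),'face',F(p).round(1),'h',round(p@n-d,1))
for v in (130,160,190,208):
    rep('stem',261,v)
rep('bar',262,112)
for v in(145,175,205): rep('handle',190,v)
E
```

```text
yaw -1.6288507422735095 -1.6579131259590019
[[289.9919233    0.         260.60072128]
 [  0.         289.9919233  185.6447372 ]
 [  0.           0.           1.        ]]
stem tool [3.73e+01 2.00e-01 2.27e+02] world [585.9 141.6 107.4] face [586.1  -0.6] h 16.4
stem tool [ -1.5   0.3 228. ] world [552.6 133.3  89.3] face [547.4  -0.8] h 15.8
stem tool [-42.9   0.3 229.8] world [517.3 124.6  69.3] face [505.9  -1. ] h 14.4
stem tool [-69.2   0.3 231. ] world [494.9 119.1  56.6] face [479.6  -1.1] h 13.5
bar tool [ 59.3   1.5 227.7] world [605.7 145.2 116.6] face [608.2  -1.8] h 15.5
handle tool [ 18.5 -90.6 225.6] world [547.3 225.6 100.1] face [567.   90.1] h 17.9
handle tool [  70.5   -0.2 -145.4] world [454.1 110.5 455.9] face [6.23e+02 2.00e-01] h 388.4
handle tool [-63.8 -96.7 228.2] world [475.3 214.1  61.3] face [484.6  95.9] h 16.1
```

Emit:
{"op": "step_arm", "data": {"steps": [{"dr":[0,0.01,0],"dp":[0.005,-0.001,0.03],"fingers":0.3},{"dr":[0,0,0],"dp":[0,0,0.03],"fingers":0.3},{"dr":[0,0,0],"dp":[0,0,0.03],"fingers":0.3},{"dr":[0,0,0],"dp":[0,0,0.03],"fingers":0.3},{"dr":[0,0,0],"dp":[0,0,0.03],"fingers":0.3}]}}

```text
time: 2.65
eef_pos: [534.9, 128.0, 167.5]
orientation: [-180.0, -27.4, 13.6]
wrist_force: [1.0, -0.9, -0.1]
width: 59.6
grasp_force: 0.0
```

Emit:
{"op": "step_arm", "data": {"steps": [{"dr":[0,0,0],"dp":[0,0,0],"fingers":0.3},{"dr":[0,0,0],"dp":[0,0,0],"fingers":0.3},{"dr":[0,0,0],"dp":[0,0,0],"fingers":0.3}]}}

```text
time: 2.9
eef_pos: [533.8, 128.5, 169.3]
orientation: [-180.0, -27.5, 13.6]
wrist_force: [0.6, -0.3, -0.0]
width: 59.7
grasp_force: 0.0
```

```bash
python3 - <<'E' | tail -9
from m import *
s=sensors.sense();im,dd=grab('wrist','w2');Pt,Pw=wcloud(dd,s)
print(s['eef_pos'],s['orientation'],s['joint_velocities'].round(2))
delta(Rg,gh)
E
```

```text
stem [[592.0, 10.7], [591.2, -6.1], [464.3, -4.3], [464.9, 11.2]] len [np.float64(127.2), np.float64(16.9), np.float64(126.9), np.float64(15.5)] mid [528.1   2.9]
face [[666.5, 236.2], [665.4, -41.7], [459.9, -38.0], [462.4, 237.5]] len [np.float64(204.1), np.float64(277.9), np.float64(205.6), np.float64(275.5)] mid [563.5  98.5]
ex [0.8666368  0.21039403 0.45241023] ey [-0.23591801  0.97177296  0.        ]
htray [[599.3, -106.6], [583.5, -231.3], [408.7, -210.1], [424.1, -86.3]] len [np.float64(176.4), np.float64(125.7), np.float64(176.1), np.float64(124.7)] mid [ 503.90906205 -158.58934156]
yaw -6.768469453997279 -7.155473102351973
stray [[618.5, -285.8], [614.3, -377.2], [394.0, -371.3], [395.1, -279.2]] len [np.float64(223.5), np.float64(91.5), np.float64(220.4), np.float64(92.1)] mid [ 505.47417383 -328.37503425]
yaw -1.6288507422735095 -1.6579131259590019
[533.83767062 128.47132937 169.2727128 ] [-179.97661408  -27.46459655   13.63003284] [ 0.01 -2.34 -0.34 -0.21  0.05 -0.48 -0.35]
turn [ 0.0003 -0.0116  0.0001] shift after turn mm [-10.8  -4.5  75. ] before [-11.7  -4.5  74.9]
```

View pics/w2.png

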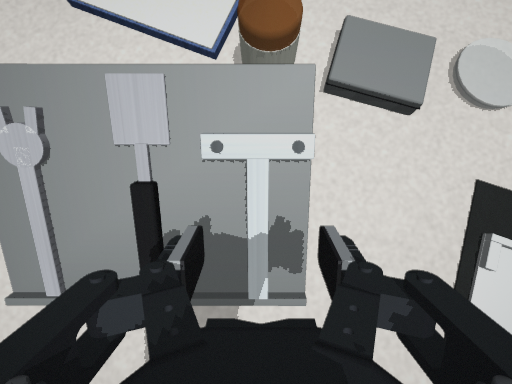

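```bash
python3 - <<'E' | tail -7
from m import *
z=np.load('pics/w2.npz');s=sensors.sense();Pt,Pw=wcloud(z['d'],s)
def rep(nm,u,v): p=Pw[v,u];print(nm,'tool',Pt[v,u].round(1),'face',F(p).round(1),'h',round(p@n-d,1))
rep('bar far',257,136);rep('bar near',225,158);rep('stem',257,180);rep('stem',258,230);rep('stem butt',258,290);rep('face',200,185)
E
```

```text
yaw -1.6288507422735095 -1.6579131259590019
bar far tool [45.5 -3.  83. ] face [613.3   2. ] h 14.1
bar near tool [ 28.3 -28.5  82. ] face [596.   27.4] h 14.8
stem tool [10.1 -3.2 82.4] face [577.9   2.1] h 14.3
stem tool [-34.3  -2.5  82.8] face [533.5   1.4] h 13.3
stem butt tool [-93.3  -2.6  82.1] face [474.5   1.5] h 13.4
face tool [  2.4 -52.4  94.6] face [570.3  51.3] h 1.9
```

Emit:
{"op": "step_arm", "data": {"steps": [{"dr":[0,-0.012,0],"dp":[-0.0105,-0.0035,0.012],"fingers":0.3},{"dr":[0,0,0],"dp":[0,0,0.02],"fingers":0.3},{"dr":[0,0,0],"dp":[0,0,0.02],"fingers":0.3},{"dr":[0,0,0],"dp":[0,0,0.02],"fingers":0.3},{"dr":[0,0,0],"dp":[0,0,0],"fingers":0.3}]}}

```text
time: 3.37
eef_pos: [554.4, 136.8, 98.1]
orientation: [180.0, -26.6, 13.7]
wrist_force: [-0.8, -0.1, -0.4]
width: 59.9
grasp_force: 0.0
```

Emit:
{"op": "step_arm", "data": {"steps": [{"dr":[0,0,0],"dp":[0,0,0],"fingers":0.3},{"dr":[0,0,0],"dp":[0,0,0],"fingers":1},{"dr":[0,0,0],"dp":[0,0,0],"fingers":1},{"dr":[0,0,0],"dp":[0,0,0],"fingers":1},{"dr":[0,0,0],"dp":[0,0,0],"fingers":1}], "grip_force": 60}}

```text
time: 3.78
eef_pos: [554.7, 137.4, 100.2]
orientation: [180.0, -26.8, 13.7]
wrist_force: [-0.5, 0.3, 0.9]
width: 11.7
grasp_force: 0.0
```

Emit:
{"op": "step_arm", "data": {"steps": [{"dr":[0,0,0],"dp":[0,0,0],"fingers":1},{"dr":[0,0,0],"dp":[0,0,0],"fingers":1},{"dr":[0,0,0],"dp":[0,0,0],"fingers":1}]}}

```text
time: 4.03
eef_pos: [554.2, 137.4, 99.1]
orientation: [180.0, -26.7, 13.7]
wrist_force: [0.8, -0.4, -0.3]
width: -0.2
grasp_force: 0.0
```

```bash
python3 - <<'E' | tail -7
from m import *
s=sensors.sense();im,dd=grab('wrist','w3');Pt,Pw=wcloud(dd,s)
delta(Rg,gh)
def rep(nm,u,v): p=Pw[v,u];print(nm,'tool',Pt[v,u].round(1),'face',F(p).round(1),'h',round(p@n-d,1))
for v in range(90,260,30): rep('c',257,v)
E
```

```text
turn [-0.0002  0.0034  0.0006] shift after turn mm [ 2.  -0.6  1.8] before [ 2.  -0.6  1.8]
c tool [77.1 -2.2 20.8] face [631.1   5. ] h 2.3
c tool [61.2 -2.2 20.5] face [615.1   5. ] h 2.6
c tool [46.1 -2.1  9. ] face [600.1   4.9] h 14.2
c tool [29.3 -2.2  9.8] face [583.3   5. ] h 13.5
c tool [11.9 -2.3  9.2] face [565.9   5. ] h 14.1
c tool [ 12.1  -1.8 -28.7] face [566.2   4.6] h 52.0
```

View pics/w3.png

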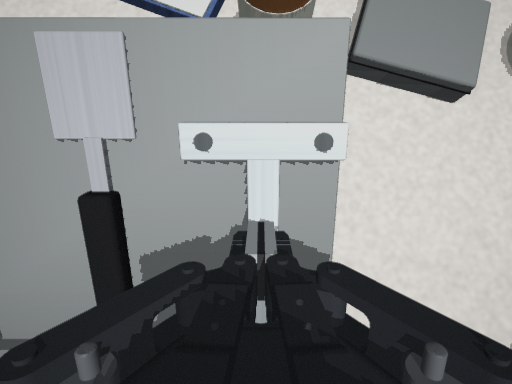

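```bash
python3 - <<'E' | tail -24
from m import *
z=np.load('pics/w3.npz');s=sensors.sense();Pt,Pw=wcloud(z['d'],s)
for v in range(214,330,8): print(v,[Pt[v,u].round(0).astype(int).tolist() for u in (240,251,262,272)])
z=np.load('pics/w2.npz');Pt,Pw=wcloud(z['d'],s);print('open')
for v,u in [(230,197),(240,195),(250,190),(262,180),(230,325),(250,333)]: print(v,u,Pt[v,u].round(0))
E
```

```text
stray [[618.5, -285.8], [614.3, -377.2], [394.0, -371.3], [395.1, -279.2]] len [np.float64(223.5), np.float64(91.5), np.float64(220.4), np.float64(92.1)] mid [ 505.47417383 -328.37503425]
yaw -1.6288507422735095 -1.6579131259590019
214 [[5, -13, 21], [10, -6, 9], [9, 1, 10], [9, 6, 10]]
222 [[0, -13, 21], [12, -5, -8], [12, 0, -9], [12, 6, -8]]
230 [[-6, -13, 21], [12, -5, -18], [12, 0, -17], [70, 0, -145]]
238 [[8, -10, -18], [12, -5, -27], [12, 0, -27], [12, 5, -26]]
246 [[8, -10, -26], [12, -4, -34], [12, 0, -34], [12, 5, -35]]
254 [[13, -8, -43], [11, -4, -40], [11, 0, -40], [12, 4, -40]]
262 [[14, -8, -50], [13, -4, -48], [8, 0, -40], [13, 4, -49]]
270 [[13, -8, -54], [13, -4, -53], [5, 0, -42], [13, 4, -53]]
278 [[13, -7, -59], [13, -3, -59], [0, 0, -40], [13, 4, -59]]
286 [[18, -6, -71], [12, -3, -62], [-3, 0, -40], [14, 3, -66]]
294 [[18, -6, -75], [9, -3, -62], [-8, 0, -39], [13, 3, -67]]
302 [[18, -6, -77], [-3, -4, -51], [-50, 1, 10], [9, 3, -66]]
310 [[19, -6, -82], [-5, -4, -53], [-56, 1, 10], [7, 3, -67]]
318 [[17, -5, -83], [-6, -4, -56], [-62, 1, 10], [4, 3, -67]]
326 [[15, -5, -84], [11, -3, -79], [11, 0, -79], [11, 3, -79]]
open
230 197 [ 11. -31. -17.]
240 195 [ 10. -30. -25.]
250 190 [ 10. -30. -34.]
262 180 [ 11. -32. -45.]
230 325 [ 12.  31. -18.]
250 333 [ 12.  30. -37.]
```

Emit:
{"op": "step_arm", "data": {"steps": [{"dr":[0,0,0],"dp":[0.002,-0.0015,0],"fingers":0.35},{"dr":[0,0,0],"dp":[0,0,0],"fingers":0.35},{"dr":[0,0,0],"dp":[0,0,0],"fingers":0.35},{"dr":[0,0,0],"dp":[0,0,0],"fingers":0.35},{"dr":[0,0,0],"dp":[0,0,0.005],"fingers":0.35}]}}

```text
time: 4.5
eef_pos: [558.2, 140.1, 96.0]
orientation: [180.0, -26.8, 13.7]
wrist_force: [-0.3, -0.2, -0.3]
width: 55.6
grasp_force: 0.0
```

Emit:
{"op": "step_arm", "data": {"steps": [{"dr":[0,0,0],"dp":[0,0,0.004],"fingers":0.35},{"dr":[0,0,0],"dp":[0,0,0.004],"fingers":0.35},{"dr":[0,0,0],"dp":[0,0,0.004],"fingers":0.35},{"dr":[0,0,0],"dp":[0,0,0.004],"fingers":0.35},{"dr":[0,0,0],"dp":[0,0,0],"fingers":0.35}]}}

```text
time: 4.92
eef_pos: [564.5, 141.5, 79.9]
orientation: [-180.0, -26.6, 13.7]
wrist_force: [-0.7, -0.4, 0.1]
width: 55.6
grasp_force: 0.0
```

```bash
python3 - <<'E' | tail -14
from m import *
s=sensors.sense();im,dd=grab('wrist','w4');Pt,Pw=wcloud(dd,s)
print(s['eef_pos'],s['orientation'],s['wrist_force'],s['width'])
delta(Rg,gh)
for v in range(205,250,4): print(v,[Pt[v,u].round(0).astype(int).tolist() for u in (195,201,207,230,258,322)])
cv2.imwrite('pics/w4c.png',cv2.resize(im[100:300,130:390,::-1],(780,600),interpolation=cv2.INTER_CUBIC))
E
```

```text
[564.45411194 141.53375346  79.91362664] [-179.99634543  -26.60417544   13.69088339] [-0.69069099 -0.40726803  0.11290903] 55.59525582164397
turn [-0.0004  0.0047  0.0008] shift after turn mm [  0.7   1.  -19.9] before [  0.6   1.  -19.9]
205 [[18, -35, 0], [18, -32, 0], [18, -29, 0], [19, -16, -1], [23, -1, -13], [18, 32, -1]]
209 [[16, -35, -1], [16, -32, -1], [16, -29, -1], [16, -16, -1], [21, -1, -12], [16, 32, -1]]
213 [[14, -35, 0], [14, -32, -1], [14, -29, 0], [14, -17, -1], [19, -1, -13], [14, 33, -1]]
217 [[11, -35, 0], [12, -32, -1], [11, -29, 0], [11, -17, 0], [16, -1, -12], [11, 33, 0]]
221 [[9, -36, 0], [10, -32, -1], [9, -29, 0], [9, -17, 0], [14, -1, -13], [9, 33, -1]]
225 [[11, -33, -11], [12, -30, -12], [7, -29, -1], [7, -17, 0], [12, -2, -12], [11, 31, -11]]
229 [[12, -32, -17], [12, -29, -17], [7, -28, -7], [4, -17, 0], [10, -2, -12], [12, 29, -17]]
233 [[12, -31, -21], [11, -28, -20], [5, -28, -7], [2, -17, -1], [8, -2, -13], [12, 28, -21]]
237 [[12, -30, -25], [10, -28, -22], [3, -28, -8], [0, -17, 0], [5, -2, -12], [12, 28, -25]]
241 [[12, -29, -29], [8, -28, -22], [1, -28, -8], [-3, -17, 0], [3, -2, -13], [10, 28, -26]]
245 [[12, -28, -33], [6, -28, -22], [0, -28, -10], [-5, -17, 0], [1, -2, -13], [9, 28, -27]]
249 [[11, -28, -36], [5, -28, -23], [-3, -28, -9], [-8, -17, 0], [-1, -2, -12], [7, 27, -28]]
```

View pics/w4c.png

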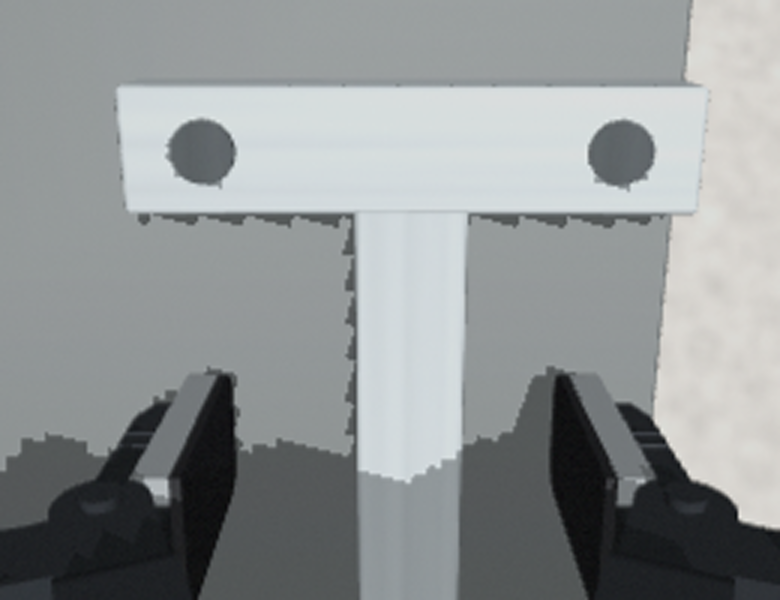

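Emit:
{"op": "step_arm", "data": {"steps": [{"dr":[0,0,0],"dp":[0,-0.0015,0.003],"fingers":0.35},{"dr":[0,0,0],"dp":[0,0,0],"fingers":1},{"dr":[0,0,0],"dp":[0,0,0],"fingers":1},{"dr":[0,0,0],"dp":[0,0,0],"fingers":1},{"dr":[0,0,0],"dp":[0,0,0],"fingers":1}]}}

```text
time: 5.38
eef_pos: [565.6, 143.0, 78.7]
orientation: [180.0, -26.7, 13.7]
wrist_force: [-2.3, -0.4, 3.4]
width: 16.2
grasp_force: 59.9
```

Emit:
{"op": "step_arm", "data": {"steps": [{"dr":[0,0,0],"dp":[0,0,0],"fingers":1},{"dr":[0,0,0],"dp":[0,0,0],"fingers":1},{"dr":[0,0,0],"dp":[0,0,0],"fingers":1}]}}

```text
time: 5.63
eef_pos: [565.6, 143.0, 78.6]
orientation: [180.0, -26.7, 13.7]
wrist_force: [-4.5, -2.2, 5.0]
width: 16.6
grasp_force: 60.3
```

```bash
python3 - <<'E' | tail -14
from m import *
s=sensors.sense();im,dd=grab('wrist','w5');Pt,Pw=wcloud(dd,s)
print(s['eef_pos'],s['orientation'],s['wrist_force'],s['width'],s['grasp_force'])
delta(Rg,gh)
for v in range(205,235,3): print(v,[Pt[v,u].round(0).astype(int).tolist() for u in (215,230,240,243,261,278,282)])
E
```

```text
stray [[618.5, -285.8], [614.3, -377.2], [394.0, -371.3], [395.1, -279.2]] len [np.float64(223.5), np.float64(91.5), np.float64(220.4), np.float64(92.1)] mid [ 505.47417383 -328.37503425]
yaw -1.6288507422735095 -1.6579131259590019
[565.56324279 143.02615553  78.6462891 ] [179.96137135 -26.69274252  13.68298087] [-4.50959425 -2.189054    5.04441835] 16.55951362863425 60.29020244757703
turn [0.0004 0.0036 0.0006] shift after turn mm [  0.2   2.2 -22. ] before [  0.1   2.2 -22. ]
205 [[19, -24, -3], [19, -16, -2], [19, -11, -2], [23, -9, -14], [23, 0, -14], [23, 8, -15], [19, 11, -2]]
208 [[17, -24, -2], [17, -16, -2], [17, -11, -3], [22, -9, -14], [22, 0, -14], [21, 8, -13], [18, 11, -3]]
211 [[16, -24, -3], [16, -16, -3], [16, -11, -2], [21, -9, -15], [20, 0, -14], [20, 8, -14], [16, 11, -3]]
214 [[14, -24, -2], [14, -16, -3], [14, -11, -2], [19, -9, -14], [19, 0, -14], [19, 8, -14], [14, 11, -3]]
217 [[13, -24, -3], [12, -16, -2], [12, -11, -3], [17, -9, -15], [17, 0, -15], [17, 8, -14], [13, 11, -3]]
220 [[11, -24, -2], [11, -16, -3], [10, -11, -2], [70, 0, -145], [16, 0, -14], [15, 8, -13], [11, 11, -3]]
223 [[9, -24, -3], [9, -16, -3], [12, -11, -9], [14, -9, -14], [14, 0, -14], [14, 8, -14], [12, 11, -9]]
226 [[7, -25, -2], [7, -17, -2], [12, -10, -13], [12, -9, -13], [13, 0, -15], [12, 8, -14], [12, 10, -12]]
229 [[5, -25, -2], [5, -17, -2], [12, -10, -17], [12, -9, -17], [11, 0, -15], [12, 8, -16], [12, 10, -16]]
232 [[4, -25, -2], [13, -14, -22], [12, -10, -20], [12, -9, -20], [9, 0, -14], [12, 8, -21], [12, 10, -19]]
```

Emit:
{"op": "step_arm", "data": {"steps": [{"dr":[0,0,0],"dp":[0,0,-0.01],"fingers":1},{"dr":[0,0,0],"dp":[0,0,-0.02],"fingers":1},{"dr":[0,0,0],"dp":[0,0,-0.03],"fingers":1},{"dr":[0,0,0],"dp":[0,0,-0.03],"fingers":1},{"dr":[0,0,0],"dp":[0,0,-0.03],"fingers":1}], "grip_force": 80}}

```text
time: 6.1
eef_pos: [511.8, 130.8, 185.4]
orientation: [-179.9, -26.6, 13.7]
wrist_force: [0.2, -0.9, -0.4]
width: 15.3
grasp_force: 78.5
```

Emit:
{"op": "step_arm", "data": {"steps": [{"dr":[0,0,0],"dp":[0,0.01,-0.03],"fingers":1},{"dr":[0,-0.0935,0],"dp":[0,0.02,0],"fingers":1},{"dr":[0,-0.0935,0],"dp":[0,0.02,0],"fingers":1},{"dr":[0,-0.0935,0],"dp":[0,0.02,0],"fingers":1},{"dr":[0,-0.0935,0],"dp":[0,0.02,0],"fingers":1}]}}

```text
time: 6.52
eef_pos: [521.9, 38.6, 213.5]
orientation: [179.9, -5.2, 13.6]
wrist_force: [0.0, -0.8, -1.4]
width: 15.4
grasp_force: 78.6
```

Emit:
{"op": "step_arm", "data": {"steps": [{"dr":[0,-0.0935,0],"dp":[0,0.02,0],"fingers":1},{"dr":[0,0,0.09],"dp":[0,0.02,0],"fingers":1},{"dr":[0,0,0.09],"dp":[0,0.02,0],"fingers":1},{"dr":[0,0,0.09],"dp":[0,0.02,0],"fingers":1},{"dr":[0,0,0.09],"dp":[0,0.01,0],"fingers":1}]}}

```text
time: 6.93
eef_pos: [535.2, -52.3, 211.1]
orientation: [179.9, 0.1, -7.4]
wrist_force: [-0.8, -0.5, -1.2]
width: 16.0
grasp_force: 78.6
```

Emit:
{"op": "step_arm", "data": {"steps": [{"dr":[0,0,0],"dp":[0,0,0],"fingers":1},{"dr":[0,0,0],"dp":[0,0,0],"fingers":1}]}}

```text
time: 7.1
eef_pos: [534.7, -48.7, 211.7]
orientation: [-180.0, 0.1, -6.9]
wrist_force: [-0.1, 1.6, -1.2]
width: 15.6
grasp_force: 78.6
```

```bash
python3 - <<'E' | tail -14
from m import *
s=sensors.sense();im,dd=grab('wrist','w6');Pt,Pw=wcloud(dd,s)
print(s['eef_pos'],s['orientation'],s['wrist_force'],s['width'],s['grasp_force'])
a=np.radians(-7);delta(down(-7),np.array([503.9+18*np.cos(a),-158.6+18*np.sin(a),150]))
E
```

```text
face slope 26.89842706165166 n [-0.43964003 -0.10673172  0.89180995] d -193.2967618903503 uphill yaw 13.645742379853958 res 1.2292857768231853
blade [[657.4, 120.9], [657.2, 74.9], [604.5, 77.2], [605.2, 122.4]] len [np.float64(52.2), np.float64(46.0), np.float64(52.7), np.float64(45.2)] mid [631.1  98.9]
handle [[575.2, 106.2], [574.1, 88.4], [465.1, 89.0], [465.1, 107.6]] len [np.float64(110.1), np.float64(17.9), np.float64(109.0), np.float64(18.5)] mid [519.9  97.8]
holder bar [[612.7, 49.6], [610.5, -39.6], [593.7, -40.8], [594.1, 46.1]] len [np.float64(19.0), np.float64(89.2), np.float64(16.9), np.float64(86.9)] mid [602.8   3.8]
stem [[592.0, 10.7], [591.2, -6.1], [464.3, -4.3], [464.9, 11.2]] len [np.float64(127.2), np.float64(16.9), np.float64(126.9), np.float64(15.5)] mid [528.1   2.9]
face [[666.5, 236.2], [665.4, -41.7], [459.9, -38.0], [462.4, 237.5]] len [np.float64(204.1), np.float64(277.9), np.float64(205.6), np.float64(275.5)] mid [563.5  98.5]
ex [0.8666368  0.21039403 0.45241023] ey [-0.23591801  0.97177296  0.        ]
htray [[599.3, -106.6], [583.5, -231.3], [408.7, -210.1], [424.1, -86.3]] len [np.float64(176.4), np.float64(125.7), np.float64(176.1), np.float64(124.7)] mid [ 503.90906205 -158.58934156]
yaw -6.768469453997279 -7.155473102351973
stray [[618.5, -285.8], [614.3, -377.2], [394.0, -371.3], [395.1, -279.2]] len [np.float64(223.5), np.float64(91.5), np.float64(220.4), np.float64(92.1)] mid [ 505.47417383 -328.37503425]
yaw -1.6288507422735095 -1.6579131259590019
[534.67311275 -48.65279014 211.71668969] [-1.79990748e+02  1.29973090e-01 -6.88397542e+00] [-0.13148427  1.55937547 -1.17899427] 15.593860939222248 78.62616419792175
turn [-0.0009  0.002   0.0041] shift after turn mm [  1.  114.2  62. ] before [  0.6 114.3  61.9]
```

View pics/w6.png

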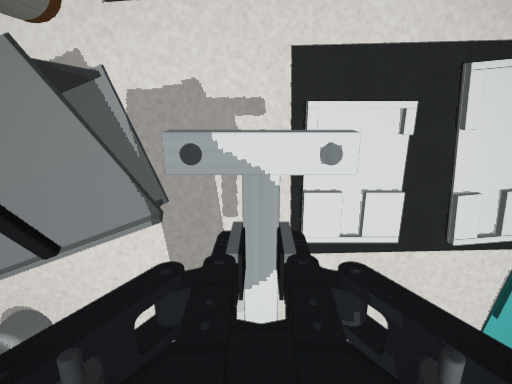

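```bash
sed -i 's/^    p=np.array(\[h(x,y,t)/    continue\n&/; s/^print(.*//' m.py
cat >> m.py <<'E'
def wray(u,v,zw,s):
    c=eyes.get_calibration('wrist');K=np.array(c['camera_matrix']);M=np.array(c['mount']);Rw=R.from_euler('xyz',s['orientation'],degrees=True).as_matrix()
    q=Rw@M[:3,:3]@np.array([(u-K[0,2])/K[0,0],(v-K[1,2])/K[1,1],1]);o=Rw@M[:3,3]+s['eef_pos'];return o+q*(zw-o[2])/q[2]
E
python3 - <<'E' | tail -14
from m import *
z=np.load('pics/w6.npz');s=sensors.sense();Pt,Pw=wcloud(z['d'],s)
for u,v in [(165,133),(356,133),(168,171),(356,171),(262,133),(262,172),(262,200),(262,230),(262,260),(262,300)]: print(u,v,Pt[v,u].round(1))
p=np.array([wray(u,v,17,s)[:2] for u,v in [(305,100),(418,102),(399,242),(302,241)]]);print(p.round(1).tolist(),p.mean(0),[np.linalg.norm(p[i]-p[i-1]).round(1) for i in range(4)])
for u,v in [(350,150),(360,120),(320,220),(413,112),(380,220),(280,300)]:print(u,v,Pw[v,u].round(1))
E
```

```text
356 171 [ 39.4  44.1 -14. ]
262 133 [ 57.    0.3 -14.7]
262 172 [ 39.    0.3 -14. ]
262 200 [ 25.7   0.3 -15.5]
262 230 [  9.6   0.4 -14.1]
262 260 [ -7.    0.4 -14. ]
262 300 [-30.4   0.4 -14.7]
[[600.9, -105.0], [583.8, -231.3], [410.7, -212.4], [426.9, -87.9]] [ 505.58819632 -159.13715117] [np.float64(174.9), np.float64(127.5), np.float64(174.1), np.float64(125.6)]
350 150 [579.  -93.1 226.3]
360 120 [ 570.7 -169.     7.7]
320 220 [ 453.7 -112.7   17.6]
413 112 [ 573.6 -225.    19. ]
380 220 [ 445.2 -187.5   18.5]
280 300 [329.2 -50.5   1.6]
```

Emit:
{"op": "step_arm", "data": {"steps": [{"dr":[0,0.002,0],"dp":[0,0.0285,0.01],"fingers":1},{"dr":[0,0,0],"dp":[0,0.0285,0.01],"fingers":1},{"dr":[0,0,0],"dp":[0,0.0285,0.02],"fingers":1},{"dr":[0,0,0],"dp":[0,0.0285,0.025],"fingers":1},{"dr":[0,0,0],"dp":[0,0,0.035],"fingers":1}]}}

```text
time: 7.57
eef_pos: [522.2, -169.8, 113.9]
orientation: [179.6, -0.4, -7.3]
wrist_force: [0.7, -2.1, -2.0]
width: 15.3
grasp_force: 78.7
```

Emit:
{"op": "step_arm", "data": {"steps": [{"dr":[0,0,0],"dp":[0,0,0.035],"fingers":1},{"dr":[0,0,0],"dp":[0,0,0.025],"fingers":1},{"dr":[0,0,0],"dp":[0,0,0],"fingers":1},{"dr":[0,0,0],"dp":[0,0,0],"fingers":1},{"dr":[0,0,0],"dp":[0,0,0],"fingers":1}]}}

```text
time: 7.98
eef_pos: [523.1, -160.9, 54.3]
orientation: [180.0, -0.2, -6.8]
wrist_force: [-0.2, 0.0, -0.7]
width: 15.6
grasp_force: 78.6
```

Run:
```python
from m import *
s=sensors.sense();im,dd=grab('wrist','w7');Pt,Pw=wcloud(dd,s)
print(s['eef_pos'],s['orientation'],s['wrist_force'])
delta(down(-7),np.array([521.7,-160.6,5.5]))
np.set_printoptions(linewidth=200)
a,dt=grab('top','top7');P=cloud('top',dt)
```

```text
htray [[599.3, -106.6], [583.5, -231.3], [408.7, -210.1], [424.1, -86.3]] len [np.float64(176.4), np.float64(125.7), np.float64(176.1), np.float64(124.7)] mid [ 503.90906205 -158.58934156]
yaw -6.768469453997279 -7.155473102351973
stray [[618.5, -285.8], [614.3, -377.2], [394.0, -371.3], [395.1, -279.2]] len [np.float64(223.5), np.float64(91.5), np.float64(220.4), np.float64(92.1)] mid [ 505.47417383 -328.37503425]
yaw -1.6288507422735095 -1.6579131259590019
[ 523.13049783 -160.85308686   54.31578899] [179.98725179  -0.24571398  -6.79278049] [-0.21148203  0.03314322 -0.67520909]
turn [ 0.0008 -0.0057  0.0031] shift after turn mm [-2.  -0.5 49.4] before [-2.3 -0.5 49.4]
```

View pics/w7.png

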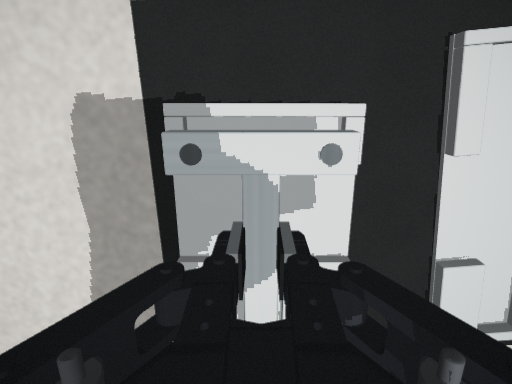

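```bash
python3 - <<'E' | tail -6
from m import *
s=sensors.sense();dd=np.load('pics/w7.npz')['d'];Pt,Pw=wcloud(dd,s)
Rw=R.from_euler('xyz',s['orientation'],degrees=True).as_matrix()
for u,v in [(163,103),(365,103),(264,103),(264,116),(186,119),(343,119)]: print((Rw.T@(wray(u,v,17.5,s)-s['eef_pos'])).round(1), Pw[v+3,u].round(1))
E
```

```text
[ 69.9 -59.8  38. ] [ 598.6 -110.5   18.1]
[69.9 63.3 38.1] [ 583.9 -232.4   18.8]
[69.9  1.7 38. ] [ 591.2 -171.6   18.3]
[62.1  1.8 38. ] [ 583.2 -170.7   10.5]
[ 60.3 -46.4  37.9] [ 587.3 -120.8   10.9]
[60.3 50.6 38. ] [ 575.5 -220.1   13.7]
```

Emit:
{"op": "step_arm", "data": {"steps": [{"dr":[0,-0.004,0],"dp":[-0.0018,0.0008,0.01],"fingers":1},{"dr":[0,0,0],"dp":[0,0,0.012],"fingers":1},{"dr":[0,0,0],"dp":[0,0,0.012],"fingers":1},{"dr":[0,0,0],"dp":[0,0,0.008],"fingers":1},{"dr":[0,0,0],"dp":[0,0,0.003],"fingers":1}]}}

```text
time: 8.5
eef_pos: [518.3, -162.4, 6.5]
orientation: [180.0, 0.3, -6.9]
wrist_force: [-0.9, -0.9, -1.5]
width: 15.9
grasp_force: 78.6
```

Emit:
{"op": "step_arm", "data": {"steps": [{"dr":[0,0,0],"dp":[0,0,0],"fingers":1},{"dr":[0,0,0],"dp":[0,0,0.001],"fingers":1},{"dr":[0,0,0],"dp":[0,0,0],"fingers":1}]}}

```text
time: 8.75
eef_pos: [519.8, -162.6, 7.0]
orientation: [180.0, 0.1, -6.9]
wrist_force: [-0.2, -0.3, -1.0]
width: 15.5
grasp_force: 78.6
```

Emit:
{"op": "step_arm", "data": {"steps": [{"dr":[0,0,0],"dp":[0,0,0.001],"fingers":1},{"dr":[0,0,0],"dp":[0,0,0],"fingers":1}]}}

```text
time: 8.92
eef_pos: [519.5, -162.5, 5.9]
orientation: [180.0, 0.1, -6.9]
wrist_force: [0.3, -0.3, -2.1]
width: 15.8
grasp_force: 78.6
```

Emit:
{"op": "step_arm", "data": {"steps": [{"dr":[0,0,0],"dp":[0,0,0.001],"fingers":1},{"dr":[0,0,0],"dp":[0,0,0],"fingers":1}]}}

```text
time: 9.08
eef_pos: [519.5, -162.6, 5.5]
orientation: [179.9, 0.2, -6.9]
wrist_force: [-1.5, -0.5, 3.8]
width: 15.5
grasp_force: 79.4
```

Emit:
{"op": "step_arm", "data": {"steps": [{"dr":[0,0,0],"dp":[0,0,0.001],"fingers":1},{"dr":[0,0,0],"dp":[0,0,0],"fingers":1}]}}

```text
time: 9.25
eef_pos: [519.5, -162.6, 5.5]
orientation: [179.9, 0.2, -6.9]
wrist_force: [-3.5, -0.3, 10.5]
width: 15.7
grasp_force: 80.3
```

```bash
python3 - <<'E' | tail -8
from m import *
s=sensors.sense();im,dd=grab('wrist','w8');Pt,Pw=wcloud(dd,s)
print(s['eef_pos'],s['wrist_force'])
for u,v in [(180,160),(340,160),(262,150),(262,230),(262,300),(200,200),(320,200)]: print(u,v,Pw[v,u].round(1))
E
```

```text
[ 519.48137211 -162.5657455     5.48788284] [-3.45177911 -0.25260776 10.52546543]
180 160 [ 568.6 -131.2   20.8]
340 160 [ 559.6 -203.8   20.1]
262 150 [ 568.6 -168.8   20.7]
262 230 [ 529.3 -164.1   20.2]
262 300 [ 488.7 -159.2   19.6]
200 200 [ 589.4 -170.6  151. ]
320 200 [ 537.2 -195.4    8.7]
```

Emit:
{"op": "step_arm", "data": {"steps": [{"dr":[0,0,0],"dp":[0,0,0],"fingers":0.3},{"dr":[0,0,0],"dp":[0,0,0],"fingers":0.3},{"dr":[0,0,0],"dp":[0,0,0],"fingers":0.3},{"dr":[0,0,0],"dp":[0,0,0],"fingers":0.3},{"dr":[0,0,0],"dp":[0,0,-0.02],"fingers":0.3}]}}

```text
time: 9.72
eef_pos: [515.5, -161.5, 19.9]
orientation: [-179.9, 0.7, -6.9]
wrist_force: [-0.4, -0.6, -0.3]
width: 59.9
grasp_force: 0.0
```

Emit:
{"op": "step_arm", "data": {"steps": [{"dr":[0,0,0],"dp":[0,0,-0.04],"fingers":0.3},{"dr":[0,0,0],"dp":[0,0,-0.04],"fingers":0.3},{"dr":[0,0,0],"dp":[0,0,-0.04],"fingers":0.3},{"dr":[0,0,-0.09],"dp":[0,0,-0.04],"fingers":0.3},{"dr":[0,0,-0.09],"dp":[0,0,-0.04],"fingers":0.3}]}}

```text
time: 10.13
eef_pos: [519.4, -162.1, 225.2]
orientation: [-180.0, 0.2, 3.6]
wrist_force: [2.3, -0.1, -0.1]
width: 59.9
grasp_force: 0.0
```

Emit:
{"op": "step_arm", "data": {"steps": [{"dr":[0,0,-0.09],"dp":[0,-0.01,-0.03],"fingers":0.3},{"dr":[0,0,-0.09],"dp":[0,-0.02,0],"fingers":0.3},{"dr":[0,0,0],"dp":[0,0,0],"fingers":0.3},{"dr":[0,0,0],"dp":[0,0,0],"fingers":0.3}]}}

```text
time: 10.47
eef_pos: [516.3, -131.4, 253.4]
orientation: [-180.0, 0.2, 13.8]
wrist_force: [0.8, -0.9, -0.7]
width: 60.2
grasp_force: 0.0
```

```bash
python3 - <<'E' | tail -8
from m import *
s=sensors.sense();grab('top','top9')
z=np.load('pics/top9.npz');P=cloud('top',z['d']);Pz=P[...,2]
im=z['im']
# holder in tray: light pixels z>19 region
m=(P[...,0]>415)&(P[...,0]<600)&(P[...,1]<-90)&(P[...,1]>-230)&(Pz>16.5)&(Pz<24); print(m.sum())
gs=face(556,98.2,0)
delta(Rg,gs+90*n)
delta(down(13.65),gs+90*n)
E
```

```text
htray [[599.3, -106.6], [583.5, -231.3], [408.7, -210.1], [424.1, -86.3]] len [np.float64(176.4), np.float64(125.7), np.float64(176.1), np.float64(124.7)] mid [ 503.90906205 -158.58934156]
yaw -6.768469453997279 -7.155473102351973
stray [[618.5, -285.8], [614.3, -377.2], [394.0, -371.3], [395.1, -279.2]] len [np.float64(223.5), np.float64(91.5), np.float64(220.4), np.float64(92.1)] mid [ 505.47417383 -328.37503425]
yaw -1.6288507422735095 -1.6579131259590019
471
turn [-8.000e-04  4.748e-01 -2.000e-04] shift after turn mm [  22.8 -349.   115.9] before [  73.2 -348.9   92.9]
turn [-0.0008  0.0053 -0.0001] shift after turn mm [  72.7 -349.    93.1] before [  73.2 -348.9   92.9]
```

Emit:
{"op": "step_arm", "data": {"steps": [{"dr":[0,0,0],"dp":[0,-0.035,0],"fingers":0.3},{"dr":[0,0,0],"dp":[0,-0.035,0],"fingers":0.3},{"dr":[0,0,0],"dp":[0,-0.035,0],"fingers":0.3},{"dr":[0,0,0],"dp":[0,-0.035,0],"fingers":0.3},{"dr":[0,0,0],"dp":[0,-0.035,0],"fingers":0.3}]}}

```text
time: 10.93
eef_pos: [473.9, 37.2, 252.0]
orientation: [-180.0, 0.4, 13.5]
wrist_force: [0.7, 0.8, 0.1]
width: 60.1
grasp_force: 0.0
```

Emit:
{"op": "step_arm", "data": {"steps": [{"dr":[0,0.095,0],"dp":[0,-0.035,0],"fingers":0.3},{"dr":[0,0.095,0],"dp":[0,-0.035,0],"fingers":0.3},{"dr":[0,0.095,0],"dp":[0,-0.035,0],"fingers":0.3},{"dr":[0,0.095,0],"dp":[0,-0.035,0],"fingers":0.3},{"dr":[0,0.093,0],"dp":[0,-0.034,0],"fingers":0.3}]}}

```text
time: 11.35
eef_pos: [433.4, 206.4, 252.9]
orientation: [-179.9, -27.1, 13.5]
wrist_force: [0.4, 0.9, 0.3]
width: 59.7
grasp_force: 0.0
```

Emit:
{"op": "step_arm", "data": {"steps": [{"dr":[0,0,0],"dp":[0.023,0,0.03],"fingers":0.3},{"dr":[0,0,0],"dp":[0,0,0.03],"fingers":0.3},{"dr":[0,0,0],"dp":[0,0,0],"fingers":0.3},{"dr":[0,0,0],"dp":[0,0,0],"fingers":0.3},{"dr":[0,0,0],"dp":[0,0,0],"fingers":0.3}]}}

```text
time: 11.77
eef_pos: [480.1, 216.7, 209.7]
orientation: [-179.9, -26.8, 13.5]
wrist_force: [0.0, -0.1, 0.7]
width: 59.5
grasp_force: 0.0
```

```bash
python3 - <<'E' | tail -22
from m import *
s=sensors.sense();im,dd=grab('wrist','w10');Pt,Pw=wcloud(dd,s)
print(s['eef_pos'],s['orientation'])
delta(Rg,face(556,98.2,0))
# dark handle & blade extents per row
for v in range(60,225,10):
    row=im[v].astype(int).sum(1); hh=(Pw[v]@n-d)
    dk=np.where((row[200:325]<120))[0]+200
    t=np.where((hh[200:330]>1.8+2)&(hh[200:330]<25))[0]+200
    f=lambda a:(a.min(),a.max(),Pt[v,a.min()].round(1).tolist(),Pt[v,a.max()].round(1).tolist()) if len(a) else None
    print(v,'dark',f(dk)[:2] if len(dk) else None,'high',f(t))
E
```

```text
yaw -6.768469453997279 -7.155473102351973
stray [[618.5, -285.8], [614.3, -377.2], [394.0, -371.3], [395.1, -279.2]] len [np.float64(223.5), np.float64(91.5), np.float64(220.4), np.float64(92.1)] mid [ 505.47417383 -328.37503425]
yaw -1.6288507422735095 -1.6579131259590019
[480.08337505 216.70687954 209.71274187] [-179.89011085  -26.77203817   13.51424076]
turn [-0.001   0.0006 -0.0018] shift after turn mm [ -1.3  -0.6 146.6] before [ -1.2  -0.4 146.6]
60 dark None high (np.int64(241), np.int64(266), [108.1, -18.2, 142.0], [108.1, 4.7, 141.9])
70 dark None high (np.int64(237), np.int64(286), [99.4, -22.0, 140.5], [99.5, 23.2, 141.5])
80 dark None high (np.int64(237), np.int64(285), [90.8, -22.2, 141.6], [90.7, 22.4, 140.1])
90 dark None high (np.int64(237), np.int64(293), [82.0, -22.4, 141.4], [82.0, 30.3, 142.0])
100 dark None high (np.int64(238), np.int64(285), [73.0, -21.7, 141.8], [73.0, 22.9, 141.5])
110 dark None high (np.int64(238), np.int64(284), [63.8, -21.8, 139.9], [63.8, 22.2, 141.6])
120 dark None high (np.int64(238), np.int64(285), [54.4, -22.1, 141.1], [54.4, 23.4, 141
[... 410 characters left out ...]
nt64(252), np.int64(271)) high (np.int64(252), np.int64(271), [6.9, -8.7, 132.8], [7.1, 9.9, 131.9])
180 dark (np.int64(252), np.int64(271)) high (np.int64(252), np.int64(271), [-2.6, -8.7, 130.2], [-3.0, 10.0, 131.7])
190 dark (np.int64(252), np.int64(270)) high (np.int64(200), np.int64(271), [-16.3, -62.9, 141.8], [-14.1, 10.2, 134.3])
200 dark (np.int64(252), np.int64(270)) high (np.int64(234), np.int64(271), [-27.4, -28.1, 142.3], [-23.9, 10.2, 131.9])
210 dark (np.int64(252), np.int64(270)) high (np.int64(252), np.int64(271), [-34.8, -9.0, 132.4], [-35.2, 10.4, 133.4])
220 dark (np.int64(253), np.int64(270)) high (np.int64(252), np.int64(271), [-46.3, -9.2, 133.7], [-45.9, 10.5, 132.6])
```

Emit:
{"op": "step_arm", "data": {"steps": [{"dr":[0,0,0],"dp":[0.002,0.0006,0.03],"fingers":0.3},{"dr":[0,0,0],"dp":[0,0,0.03],"fingers":0.3},{"dr":[0,0,0],"dp":[0,0,0.03],"fingers":0.3},{"dr":[0,0,0],"dp":[0,0,0.03],"fingers":0.3},{"dr":[0,0,0],"dp":[0,0,0.015],"fingers":0.3}]}}

```text
time: 12.23
eef_pos: [541.7, 230.8, 87.9]
orientation: [-180.0, -26.7, 13.5]
wrist_force: [-0.1, -0.5, -0.4]
width: 59.8
grasp_force: 0.0
```

Emit:
{"op": "step_arm", "data": {"steps": [{"dr":[0,0,0],"dp":[0,0,0.007],"fingers":0.3},{"dr":[0,0,0],"dp":[0,0,0.004],"fingers":0.3},{"dr":[0,0,0],"dp":[0,0,0.002],"fingers":0.3},{"dr":[0,0,0],"dp":[0,0,0],"fingers":0.3},{"dr":[0,0,0],"dp":[0,0,0],"fingers":0.3}]}}

```text
time: 12.65
eef_pos: [547.7, 233.8, 81.1]
orientation: [-179.9, -27.0, 13.7]
wrist_force: [-0.2, 0.6, -0.1]
width: 59.8
grasp_force: 0.0
```

Emit:
{"op": "step_arm", "data": {"steps": [{"dr":[0,0,0],"dp":[0,0,0],"fingers":1},{"dr":[0,0,0],"dp":[0,0,0],"fingers":1},{"dr":[0,0,0],"dp":[0,0,0],"fingers":1},{"dr":[0,0,0],"dp":[0,0,0],"fingers":1},{"dr":[0,0,0],"dp":[0,0,0],"fingers":1}], "grip_force": 60}}

```text
time: 13.07
eef_pos: [547.2, 233.5, 80.4]
orientation: [-180.0, -27.0, 13.7]
wrist_force: [-2.8, -1.8, 5.0]
width: 18.5
grasp_force: 59.2
```

```bash
python3 - <<'E' | tail -12
from m import *
s=sensors.sense();im,dd=grab('wrist','w11');Pt,Pw=wcloud(dd,s)
print(s['eef_pos'],s['orientation'],s['width'],s['grasp_force'],s['wrist_force'])
delta(Rg,face(556,98.2,0))
for v in range(110,225,12): print(v,[Pt[v,u].round(0).astype(int).tolist() for u in (215,237,240,262,280)])
E
```

```text
[547.17914686 233.45636372  80.42465618] [-179.99245729  -26.96827515   13.6639611 ] 18.49860922753519 59.1859245300293 [-2.78370573 -1.83578074  5.04259334]
turn [-0.0003 -0.0012  0.0003] shift after turn mm [-3.7 -0.4 -0.5] before [-3.7 -0.4 -0.5]
110 [[67, -22, -5], [67, -11, -5], [67, -10, -5], [67, 0, -5], [67, 9, -5]]
122 [[62, -22, -5], [62, -11, -5], [62, -10, -4], [62, 0, -4], [62, 9, -5]]
134 [[56, -22, -5], [56, -12, -5], [56, -10, -4], [56, 0, -6], [56, 9, -5]]
146 [[50, -22, -6], [50, -12, -5], [50, -10, -5], [50, 0, -5], [50, 9, -5]]
158 [[44, -23, -2], [44, -12, -2], [44, -11, -2], [45, 0, -8], [44, 9, -2]]
170 [[38, -23, -3], [38, -12, -2], [38, -11, -2], [39, 0, -7], [38, 10, -3]]
182 [[31, -24, -2], [31, -12, -2], [32, -11, -3], [33, 0, -6], [32, 10, -3]]
194 [[25, -24, -3], [25, -12, -2], [25, -11, -2], [27, 0, -8], [25, 10, -1]]
206 [[18, -24, -2], [19, -12, -3], [18, -11, -2], [20, 0, -6], [18, 10, -2]]
218 [[12, -24, -2], [12, -13, -2], [12, -11, -3], [15, 0, -9], [12, 10, -3]]
```

Emit:
{"op": "step_arm", "data": {"steps": [{"dr":[0,0,0],"dp":[0,0,-0.01],"fingers":1},{"dr":[0,0,0],"dp":[0,0,-0.02],"fingers":1},{"dr":[0,0,0],"dp":[0,0,-0.03],"fingers":1},{"dr":[0,0,0],"dp":[0,0,-0.03],"fingers":1},{"dr":[0,0,0],"dp":[0,0,-0.03],"fingers":1}], "grip_force": 80}}

```text
time: 13.53
eef_pos: [492.7, 220.5, 186.5]
orientation: [-180.0, -26.8, 13.7]
wrist_force: [1.1, -1.2, -0.2]
width: 17.6
grasp_force: 78.6
```

Emit:
{"op": "step_arm", "data": {"steps": [{"dr":[0,0,0],"dp":[0,0.01,-0.04],"fingers":1},{"dr":[0,-0.0942,0],"dp":[0,0.02,0],"fingers":1},{"dr":[0,-0.0942,0],"dp":[0,0.02,0],"fingers":1},{"dr":[0,-0.0942,0],"dp":[0,0.02,0],"fingers":1},{"dr":[0,-0.0942,0],"dp":[0,0.02,0],"fingers":1}]}}

```text
time: 13.95
eef_pos: [501.1, 128.3, 218.0]
orientation: [179.8, -5.2, 13.5]
wrist_force: [-0.2, 1.1, 0.4]
width: 18.1
grasp_force: 78.6
```

Emit:
{"op": "step_arm", "data": {"steps": [{"dr":[0,-0.0942,0],"dp":[0,0.03,0],"fingers":1},{"dr":[0,0,0.0665],"dp":[0,0.03,0],"fingers":1},{"dr":[0,0,0.0665],"dp":[0,0.03,0],"fingers":1},{"dr":[0,0,0.0665],"dp":[0,0.03,0],"fingers":1},{"dr":[0,0,0.0665],"dp":[0,0.03,0],"fingers":1}]}}

```text
time: 14.37
eef_pos: [524.5, -19.0, 215.8]
orientation: [180.0, 0.1, -1.8]
wrist_force: [0.5, -0.5, -1.4]
width: 17.9
grasp_force: 78.6
```

Emit:
{"op": "step_arm", "data": {"steps": [{"dr":[0,0,0],"dp":[0,0.035,0],"fingers":1},{"dr":[0,0,0],"dp":[0,0.035,0],"fingers":1},{"dr":[0,0,0],"dp":[0,0.035,0],"fingers":1},{"dr":[0,0,0],"dp":[0,0.035,0],"fingers":1},{"dr":[0,0,0],"dp":[0,0.035,0],"fingers":1}]}}

```text
time: 14.78
eef_pos: [518.5, -194.3, 216.3]
orientation: [179.9, 0.1, -1.7]
wrist_force: [-0.0, 1.0, -1.0]
width: 17.9
grasp_force: 78.6
```

Emit:
{"op": "step_arm", "data": {"steps": [{"dr":[0,0,0],"dp":[0,0.02,0],"fingers":1},{"dr":[0,0,0],"dp":[0,0,0],"fingers":1},{"dr":[0,0,0],"dp":[0,0,0],"fingers":1},{"dr":[0,0,0],"dp":[0,0,0],"fingers":1}]}}

```text
time: 15.12
eef_pos: [518.6, -211.2, 216.3]
orientation: [-180.0, 0.1, -1.6]
wrist_force: [0.2, 0.7, -1.1]
width: 17.7
grasp_force: 78.7
```

```bash
python3 - <<'E' | tail -2
from m import *
s=sensors.sense();print(s['eef_pos'],s['orientation'],s['width'],s['wrist_force'])
delta(down(-1.64),np.array([501,-328.3,60]))
E
```

```text
[ 518.57831569 -211.16447406  216.26097759] [-1.79954831e+02  1.17997315e-01 -1.59376230e+00] 17.714199875994694 [ 0.1893799   0.7015342  -1.05437267]
turn [-0.0008  0.0021  0.0008] shift after turn mm [-14.2 117.6 156.3] before [-14.  117.7 156.2]
```

Emit:
{"op": "step_arm", "data": {"steps": [{"dr":[0,0.001,0],"dp":[-0.007,0.03,0],"fingers":1},{"dr":[0,0,0],"dp":[-0.007,0.03,0],"fingers":1},{"dr":[0,0,0],"dp":[0,0.03,0.02],"fingers":1},{"dr":[0,0,0],"dp":[0,0.0275,0.025],"fingers":1},{"dr":[0,0,0],"dp":[0,0,0.035],"fingers":1}]}}

```text
time: 15.53
eef_pos: [501.7, -337.7, 138.2]
orientation: [179.4, -0.3, -2.1]
wrist_force: [-0.1, -2.1, -2.0]
width: 17.6
grasp_force: 78.7
```

Emit:
{"op": "step_arm", "data": {"steps": [{"dr":[0,0,0],"dp":[0,0,0.035],"fingers":1},{"dr":[0,0,0],"dp":[0,0,0.035],"fingers":1},{"dr":[0,0,0],"dp":[0,0,0.006],"fingers":1},{"dr":[0,0,0],"dp":[0,0,0],"fingers":1},{"dr":[0,0,0],"dp":[0,0,0],"fingers":1}]}}

```text
time: 15.95
eef_pos: [502.7, -328.7, 62.1]
orientation: [179.9, -0.1, -1.5]
wrist_force: [-0.3, 0.7, -0.7]
width: 17.5
grasp_force: 78.6
```

```bash
python3 - <<'E' | tail -22
from m import *
s=sensors.sense();im,dd=grab('wrist','w12');Pt,Pw=wcloud(dd,s)
print(s['eef_pos'],s['orientation'],s['width'],s['wrist_force'])
delta(down(-1.64),np.array([501,-328.3,5]))
# horizontal runs of depth-height per row, and column 262 profile
for v in range(40,200,14):
    z=Pw[v,:,2]; b=np.where(abs(np.diff(z))>4)[0]
    print(v,[(int(i),round(float(z[i])),round(float(z[i+1])),round(float(Pt[v,i,1]))) for i in b if 120<i<400][:10])
z=Pw[:,225,2];b=np.where(abs(np.diff(z))>1.5)[0];print('col225',[(int(i),round(float(z[i])),round(float(z[i+1])),round(float(Pt[i,225,0]),1)) for i in b if i<200][:9])
z=Pw[:,262,2];print('col262',[(i,round(float(z[i]),1),round(float(Pt[i,262,0]),1)) for i in range(20,215,12)])
E
```

```text
htray [[599.3, -106.6], [583.5, -231.3], [408.7, -210.1], [424.1, -86.3]] len [np.float64(176.4), np.float64(125.7), np.float64(176.1), np.float64(124.7)] mid [ 503.90906205 -158.58934156]
yaw -6.768469453997279 -7.155473102351973
stray [[618.5, -285.8], [614.3, -377.2], [394.0, -371.3], [395.1, -279.2]] len [np.float64(223.5), np.float64(91.5), np.float64(220.4), np.float64(92.1)] mid [ 505.47417383 -328.37503425]
yaw -1.6288507422735095 -1.6579131259590019
[ 502.68090049 -328.69552591   62.10689947] [ 1.79940572e+02 -7.78367840e-02 -1.53518896e+00] 17.465506018862392 [-0.26583952  0.65406382 -0.69314952]
turn [ 0.0026 -0.0036  0.0013] shift after turn mm [-2.6 -1.1 58.3] before [-2.8 -1.3 58.3]
40 [(189, 2, 18, -46), (205, 18, 208, -33), (206, 208, 18, 0), (209, 16, 66, -31), (312, 69, 18, 22), (338, 17, 4, 46)]
54 [(189, 3, 16, -47), (209, 17, 67, -32), (260, 67, 208, -1), (261, 208, 68, 0), (312, 66, 18, 23), (338, 16, 3, 47), (359, 4, 208, 64), (360, 208, 5, 0)]
68 [(153, 3, 208, -71), (154, 208, 3, 0), (190, 4, 18, -47), (210, 19, 66, -31), (311, 67, 18, 23), (337, 18, 5, 46)]

[... 1089 characters left out ...]
63, 208, 5, 0)]
180 [(250, 8, 69, -8), (260, 71, 208, -1), (261, 208, 69, 0), (270, 70, 6, 4), (326, 8, 3, 46)]
194 [(250, 8, 69, -8), (270, 69, 8, 4), (361, 4, 208, 74), (362, 208, 4, 0)]
col225 [(4, 3, 208, 129.1), (5, 208, 3, 70.0), (6, 3, 6, 128.2), (7, 6, 3, 126.7), (24, 4, 18, 117.7), (30, 18, 16, 111.4), (31, 16, 20, 111.2), (32, 20, 17, 109.9), (33, 17, 68, 109.8)]
col262 [(20, 4.7, 119.9), (32, 16.6, 110.6), (44, 66.6, 95.1), (56, 67.1, 90.2), (68, 68.8, 85.0), (80, 67.0, 80.0), (92, 67.1, 74.8), (104, 67.8, 69.5), (116, 67.2, 64.0), (128, 68.2, 58.5), (140, 66.7, 52.7), (152, 67.9, 47.0), (164, 68.2, 41.2), (176, 69.2, 35.3), (188, 69.4, 29.2), (200, 70.0, 23.1), (212, 70.5, 16.9)]
```

Emit:
{"op": "step_arm", "data": {"steps": [{"dr":[0,0.004,0],"dp":[-0.0005,-0.0005,0.015],"fingers":1},{"dr":[0,0,0],"dp":[0,0,0.015],"fingers":1},{"dr":[0,0,0],"dp":[0,0,0.012],"fingers":1},{"dr":[0,0,0],"dp":[0,0,0.008],"fingers":1},{"dr":[0,0,0],"dp":[0,0,0.003],"fingers":1}]}}

```text
time: 16.42
eef_pos: [500.8, -329.2, 7.6]
orientation: [179.9, -0.2, -1.7]
wrist_force: [0.2, -0.6, -1.3]
width: 18.2
grasp_force: 78.7
```

Emit:
{"op": "step_arm", "data": {"steps": [{"dr":[0,0,0],"dp":[0,0,0],"fingers":1},{"dr":[0,0,0],"dp":[0,0,0.001],"fingers":1},{"dr":[0,0,0],"dp":[0,0,0],"fingers":1}]}}

```text
time: 16.67
eef_pos: [501.4, -329.5, 7.4]
orientation: [179.9, -0.3, -1.7]
wrist_force: [0.0, 0.0, -0.6]
width: 17.8
grasp_force: 78.7
```

Emit:
{"op": "step_arm", "data": {"steps": [{"dr":[0,0,0],"dp":[0,0,0.001],"fingers":1},{"dr":[0,0,0],"dp":[0,0,0],"fingers":1}]}}

```text
time: 16.83
eef_pos: [501.0, -329.4, 6.0]
orientation: [179.9, -0.2, -1.7]
wrist_force: [0.4, 0.1, -1.8]
width: 17.9
grasp_force: 78.7
```

Emit:
{"op": "step_arm", "data": {"steps": [{"dr":[0,0,0],"dp":[0,0,0.001],"fingers":1},{"dr":[0,0,0],"dp":[0,0,0],"fingers":1}]}}

```text
time: 17.0
eef_pos: [501.0, -329.4, 5.6]
orientation: [179.9, -0.2, -1.7]
wrist_force: [-1.0, 0.8, 5.3]
width: 17.5
grasp_force: 79.3
```

Emit:
{"op": "step_arm", "data": {"steps": [{"dr":[0,0,0],"dp":[0,0,0.001],"fingers":1},{"dr":[0,0,0],"dp":[0,0,0],"fingers":1}]}}

```text
time: 17.17
eef_pos: [501.0, -329.4, 5.6]
orientation: [179.9, -0.2, -1.7]
wrist_force: [-2.6, 0.4, 9.3]
width: 17.7
grasp_force: 80.1
```

Emit:
{"op": "step_arm", "data": {"steps": [{"dr":[0,0,0],"dp":[0,0,0],"fingers":0.3},{"dr":[0,0,0],"dp":[0,0,0],"fingers":0.3},{"dr":[0,0,0],"dp":[0,0,0],"fingers":0.3},{"dr":[0,0,0],"dp":[0,0,0],"fingers":0.3},{"dr":[0,0,0],"dp":[0,0,-0.02],"fingers":0.3}]}}

```text
time: 17.58
eef_pos: [497.1, -327.6, 19.5]
orientation: [-179.8, 0.3, -1.7]
wrist_force: [-0.0, -0.1, -1.3]
width: 59.8
grasp_force: 0.0
```

Emit:
{"op": "step_arm", "data": {"steps": [{"dr":[0,0,0],"dp":[-0.02,0,-0.035],"fingers":0.3},{"dr":[0,0,0],"dp":[-0.02,0,-0.035],"fingers":0.3},{"dr":[0,0,0],"dp":[-0.02,0,-0.035],"fingers":0.3},{"dr":[0,0,0],"dp":[-0.02,-0.02,-0.03],"fingers":0.3},{"dr":[0,0,0],"dp":[-0.02,-0.03,-0.02],"fingers":0.3}]}}

```text
time: 18.0
eef_pos: [401.5, -279.7, 180.9]
orientation: [179.7, -0.4, -2.0]
wrist_force: [0.1, 0.5, 0.0]
width: 59.9
grasp_force: 0.0
```

Emit:
{"op": "step_arm", "data": {"steps": [{"dr":[0,0,0],"dp":[0,-0.03,-0.02],"fingers":0.3},{"dr":[0,0,0],"dp":[0,0,0],"fingers":0.3},{"dr":[0,0,0],"dp":[0,0,0],"fingers":0.3},{"dr":[0,0,0],"dp":[0,0,0],"fingers":0.3},{"dr":[0,0,0],"dp":[0,0,0],"fingers":0.3}]}}

```text
time: 18.42
eef_pos: [401.8, -247.1, 197.2]
orientation: [180.0, -0.1, -1.7]
wrist_force: [0.5, -0.1, 0.4]
width: 59.8
grasp_force: 0.0
```

```bash
python3 - <<'E' | tail -40
from m import *
s=sensors.sense();im,dd=grab('wrist','w13');Pt,Pw=wcloud(dd,s)
print(s['eef_pos'],s['orientation'])
X,Y,Z=Pw[...,0],Pw[...,1],Pw[...,2]
bgr=im.astype(int)
def prof(seat,yaw,lat,xs,name):
    c,sn=np.cos(np.radians(yaw)),np.sin(np.radians(yaw))
    a=(X-seat[0])*c+(Y-seat[1])*sn; b=-(X-seat[0])*sn+(Y-seat[1])*c
    for x in xs:
        out=[]
        for y in lat:
            m=(abs(a-x)<3)&(abs(b-y)<1.5)&(Z<60)
            out.append((round(float(np.median(Z[m])),1)) if m.any() else None)
        print(name,x,list(zip(lat,out)))
prof((504.8,-158.9),-7,range(-50,51,10),(-60,-30,0,30,60,68),'H')
prof((483,-327.8),-1.64,range(-27,28,6),(-65,-30,0,25,45,75,110,118,123),'S')
E
```

```text
htray [[599.3, -106.6], [583.5, -231.3], [408.7, -210.1], [424.1, -86.3]] len [np.float64(176.4), np.float64(125.7), np.float64(176.1), np.float64(124.7)] mid [ 503.90906205 -158.58934156]
yaw -6.768469453997279 -7.155473102351973
stray [[618.5, -285.8], [614.3, -377.2], [394.0, -371.3], [395.1, -279.2]] len [np.float64(223.5), np.float64(91.5), np.float64(220.4), np.float64(92.1)] mid [ 505.47417383 -328.37503425]
yaw -1.6288507422735095 -1.6579131259590019
[ 401.77931976 -247.14172454  197.18906755] [ 1.79993440e+02 -9.29108496e-02 -1.74390436e+00]
H -60 [(-50, 18.3), (-40, 18.6), (-30, 18.2), (-20, 17.8), (-10, 16.7), (0, 19.6), (10, 7.9), (20, 18.1), (30, 18.0), (40, 18.1), (50, 17.8)]
H -30 [(-50, 17.6), (-40, 17.4), (-30, 18.0), (-20, 17.9), (-10, 16.3), (0, 20.1), (10, 7.6), (20, 17.9), (30, 17.8), (40, 18.1), (50, 18.3)]
H 0 [(-50, 8.3), (-40, 8.2), (-30, 8.1), (-20, 7.4), (-10, 16.2), (0, 19.7), (10, 7.9), (20, 7.6), (30, 7.4), (40, 8.1), (50, 8.0)]
H 30 [(-50, 8.0), (-40, 7.9), (-30, 8.4), (-20, 7.8), (-10, 15.1), (0, 19.8), (10, 7.9), (20, 7.6), (30, 8.0), (40, 7.5), (50, 
[... 710 characters left out ...]
.2), (-3, 21.7), (3, 21.8), (9, 16.0), (15, 7.8), (21, 8.1), (27, 7.9)]
S 45 [(-27, 7.4), (-21, 8.2), (-15, 8.3), (-9, 7.8), (-3, 12.7), (3, 13.1), (9, 7.7), (15, 7.8), (21, 7.8), (27, 8.2)]
S 75 [(-27, 7.8), (-21, 11.0), (-15, 10.6), (-9, 10.6), (-3, 10.8), (3, 10.5), (9, 10.9), (15, 10.9), (21, 10.5), (27, 18.2)]
S 110 [(-27, None), (-21, None), (-15, None), (-9, None), (-3, None), (3, None), (9, None), (15, None), (21, None), (27, None)]
S 118 [(-27, None), (-21, None), (-15, None), (-9, None), (-3, None), (3, None), (9, None), (15, None), (21, None), (27, None)]
S 123 [(-27, None), (-21, None), (-15, None), (-9, None), (-3, None), (3, None), (9, None), (15, None), (21, None), (27, None)]
```

```bash
python3 -c "
from bench import job;print(job.finish_job())"
```

```text
the job is handed in; nothing more can be done
None
```

I laid the slide holder and the spatula flat on their tray floors with their heads in the pockets, by a last wrist-camera check of the heights. The spatula's blade end was outside that view. I handed the job in at about 18.5 s; no verdict came back.

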